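# Park the microtome handwheel with its red spoke up

## Robot

A 7-joint arm with a two-finger parallel gripper is mounted at the origin on the work surface. World frame = base frame: x ahead of the robot, y to its left, z up, the work surface at z = 0. Lengths are in m, angles in rad, forces in N, time in s.
With the tool pointing down it reaches from about 0.35 to 0.9 m from the base axis. Payload 8.1 kg.
Tool frame: the origin (TCP) lies at the centre of the arm's flange, where the gripper is bolted on; the fingertips stand 178 mm ahead of it and the grasp point (between the pads) lies 159 mm ahead of it; x points along the fingers, z is the direction in which the jaws open and shut, and the axes are right-handed (so a half turn about x gives the same grasp; the last joint's range is limited). The gripper opens to 92 mm and grips with 3 to 60 N. Pads are 19 mm wide; open, the fingers measure 130 mm over their backs; the gripper's body (75 mm by 190 mm) begins 47 mm behind the grasp point.
Start: joints at [-1.218, 0.434, 0.025, 1.573, -0.012, 1.134, -0.075], TCP at [0.275, 0.561, 0.405] pointing down, gripper open.
Joint ranges: [-2.62, 2.62], [-0.44, 2.09], [-1.27, 1.32], [0.08, 2.57], [-1.32, 4.46], [0.12, 2], [-2.74, 2.74]. Speed limits (rad/s): [2.22, 2.22, 3.01, 3.01, 3.14, 3.14, 3.14].

## Interface

Orientations are given as a rotation vector (axis times angle).
In Python, from cell import arm, get_image, search_frame, pinpoint gives the robot as it stands.
- The arm moves only by the tool arm_command, never from a script. Its argument "motion" is a list of rows, each a list of 7 numbers: the finger opening in mm, from 0 to 91.8, then the shift along the tool's x, y, z in mm, then the turn, a rotation vector about the tool's x, y, z in degrees. In form: [[fingers, x, y, z, ax, ay, az], ...]. A call has 1 to 5 rows; each row shifts and turns the commanded pose from where the row before left it, along the tool's axes as they then stand; what a row does not reach is not made up. A row lasts 1/8 s, in which the tool goes at most 62.5 mm and 10.7 degrees, less where a joint would pass 70% of its speed; a pose out of reach is approached as far as the arm can. A call with a gripper value outside its range is refused whole. The fingers move at their own pace and stop on an object; "newtons" is the grip in N (left out, the last holds). Time passes only in rows, so rows that do not move let the fingers close. It gives the time, the measured TCP pose, the force and the opening at its end, in the units of the state.
- arm.observe(): the state, without advancing time (a new reading comes with each control period).
- get_image(name): name is "side" or "top"; returns a dict with "frame" (420x560x3 uint8, red, green, blue), "range_z" (420x560 float32, m along the optical axis (not along the pixel's ray), 0 where there is no reading), "K" (3x3 intrinsics, pixels), "origin" and "rotation" of the camera in the world. Camera axes: x right, y down, z forward; pixel columns grow to the right and rows downward; lengths in m; the calibration is good to about 2 mm. A picture is of the moment at which its call begins.
- arm.sign_off(): hands the job in, once; it reports no verdict.
Trained networks look in the newest picture that a camera, given by its name, has taken for a name from the list of things; names that differ only in an ending like _2 or _b are one class to them, and where a whole thing is asked for, a point or a joint stands for the part that bears it (a point fixed in the world has none). Each returns a list of dicts, best first, with "p" (0 to 1); they miss things now and then, are a little off and sometimes report something else, mostly with a low value. They report only what shows in the picture. A call takes as long as a camera call.
- search_frame(camera, target): "point" ([x, y, z] in m, in world coordinates, good to about 4 mm: the middle of the surface that is visible of it).
- pinpoint(camera, target): "point" ([x, y, z] in m, in world coordinates, good to about 4 mm: a listed point, or the origin of a listed thing).
The state is a dict: "clock": time; "joints": joint angles; "dq": joint speeds; "joint_efforts": joint torques, N m; "position": TCP position; "ee_rot": TCP orientation; "force": force on the tool from outside, world axes, zero at the start; "ft_torque": the same for the moment, N m; "width": opening from 0.0 (shut) to 1.0 (fully open).
Only numpy, scipy, OpenCV 4.12 (cv2) and the standard library are available. Lean on these libraries where they do the work, as an engineer would, in place of code of your own. Each camera call takes 0.05 s, during which the arm holds its last target. There are 200 camera calls.

## Task

Park the hand microtome: push the spokes of its handwheel round with the fingertips, gently and without gripping or flicking them, until the red spoke points straight up, and leave the wheel standing still there. Either way round will do; leave everything else on the bench where it is.

Things in the scene. Friction and masses are not known exactly. Their poses are not given: they have to be found in the camera images.
- microtome: white hand microtome, fixed; origin on the bench (z = 0) midway across its width, x axis level along the axle from the housing out to the wheel, y axis level in the wheel's plane, z up. In mm: grey metal base plate x -115 to 165, y +-120, 15 thick; housing x -105 to 45, y +-95, 120 tall; specimen clamp on its +y side, out to y 123, 130 tall. The wheel turns in the plane x = 100.
- turret_top (a point): middle of the top of the slim white bearing turret that stands on the housing and carries the axle: x -65 to 45 mm, y +-26 mm in the microtome's frame, top 205 mm above the bench. Its face is 55 mm from the wheel's plane.
- hub (a point): centre of the handwheel on its level axle, 175 mm above the bench, at x = 100 mm, y = 0 in the microtome's frame; hub 48 mm across, 22 mm thick. The point turns with the wheel, its z axis along the red spoke.
- red_ball (a point): centre of the red ball, 20 mm across, at the end of the red spoke, 95 mm from the hub's centre. Five equal spokes, no rim, 72 degrees apart, straight round rods 10 mm thick, each with such a ball at its end (105 mm overall); one is red all along, four are bright metal with black balls.
- handwheel (a joint): turn of the wheel (rad): 0 (or any whole turn) with the red spoke straight up; growing as the red spoke leans over from the top towards the microtome's +y side. Turns endlessly both ways, is balanced, and friction (about 0.09 N m, some 1 to 1.5 N at the spoke's end) keeps it wherever it is left.
- amber_vial: small amber glass vial with white cap, 24 mm across, 46 mm tall, standing on the microtome's base plate (top 15 mm above the bench); origin under its centre. Bystander.
- green_vial: small green glass vial with black cap, 24 mm across, 46 mm tall, standing on the microtome's base plate; origin under its centre. Bystander.
- petri_dish: clear closed petri dish, 90 mm across, 16 mm tall, on the bench on the wheel's side of the microtome; origin under its centre. Bystander.
- cassette_tray: blue open tray with compartments, 90 x 130 x 30 mm tall, on the bench; origin under its centre. Bystander.
- beaker: clear plastic beaker, about 66 mm across, 85 mm tall, on the bench; origin under its centre. Bystander.
- slide_box: orange slide box, 80 x 170 x 35 mm tall, on the bench; origin under its centre. Bystander.
- brush: small brush with handle, 170 mm long, lying on the bench. Bystander.

How it is judged:
By the outcome, as a careful person would: the job done as asked, in the order asked, and still so for the second after the job is handed in, with the robot touching nothing.
It also fails if it takes over 54 s, if anything falls off the work surface, if the arm or the gripper's body presses on something with over 40 N, if the wrist force passes 120 N, or if a joint passes its speed limit or range.

## Working session

There is one attempt and no reset: what is moved stays moved. The work goes in short steps, Python scripts to look and compute and a tool call to move; the robot and the scene stay as the last step left them, time stands still between calls to the robot, and variables do not carry over. Pictures are saved under pics/ and viewed, about 8 in all and at most 12, crops included, and the job is handed in when it is done.

Besides the shell and the picture viewer there is one more tool, called after ">>>" in YAML: its name, and indented under it one key for each argument. arm_command: Moves the arm, as the interface text tells. Its arguments: {"type":"object","properties":{"motion":{"type":"array"},"newtons":{"type":"number"}},"required":["motion"]}

```bash
mkdir -p pics; ls
python3 - <<'E'
from cell import arm,get_image,search_frame,pinpoint
import cv2,numpy as np
s=arm.observe();print(s)
for c in("side","top"):
    d=get_image(c);cv2.imwrite(f"pics/{c}1.png",d["frame"][:,:,::-1]);print(c,d["origin"],d["rotation"].tolist(),d["K"].tolist())
    for t in("hub","red_ball","turret_top","microtome","amber_vial","green_vial","petri_dish","cassette_tray","beaker","slide_box","brush"):
        print(c,t,[(np.round(r["point"],3).tolist(),round(r["p"],2)) for r in pinpoint(c,t)[:2]])
E
```

```text
pics
{'clock': 0.0, 'joints': array([-1.21758747,  0.43519966,  0.0249973 ,  1.57409486, -0.01163624,
        1.134021  , -0.07508592]), 'dq': array([-0.00114083,  0.00059693,  0.00058418, -0.00129094,  0.00027109,
       -0.0002287 ,  0.00012418]), 'joint_efforts': array([-6.25021221e-04, -6.67867827e+01,  9.84555557e-01, -3.14443946e+01,
       -6.05618348e-02,  4.30608855e-02,  1.49173675e-04]), 'position': array([0.27504737, 0.56095906, 0.40396039]), 'ee_rot': array([-0.86809951,  1.39234038,  0.86656832]), 'force': array([-0.27838883,  0.80639966, -0.02439545]), 'ft_torque': array([ 0.03296063, -0.02054421, -0.02911513]), 'width': 0.9975321471385346}
side [ 0.47916284 -1.20735601  1.20607912] [-2.291822572964001, 0.09857084092333011, -0.057324275124193295] [[515.4094120329228, 0.0, 282.0169300094177], [0.0, 515.4094120329228, 220.66596690350218], [0.0, 0.0, 1.0]]
side hub [([0.559, -0.017, 0.164], 0.78), ([0.467, -0.041, 0.001], 0.47)]
side red_ball [([0.584, -0.112, 0.163], 0.93)]
side turret_top [([0.455, -0.046, 0.208], 0.56)]
side microtome [([0.468, -0.045, 0.002], 0.98), (
[... 563 characters left out ...]
205.17231759993703], [0.0, 0.0, 1.0]]
top hub [([0.562, -0.02, 0.177], 0.83)]
top red_ball [([0.584, -0.112, 0.163], 0.8)]
top turret_top [([0.458, -0.047, 0.21], 0.64), ([0.624, -0.088, 0.017], 0.19)]
top microtome [([0.466, -0.041, -0.004], 0.81), ([0.693, -0.002, 0.001], 0.5)]
top amber_vial [([0.585, 0.061, 0.018], 0.48), ([0.512, 0.165, -0.001], 0.44)]
top green_vial [([0.625, -0.088, 0.02], 0.43)]
top petri_dish [([0.693, -0.006, -0.0], 0.66)]
top cassette_tray [([0.623, -0.257, -0.001], 0.97), ([0.692, -0.004, 0.004], 0.44)]
top beaker [([0.514, 0.167, -0.001], 0.57), ([0.507, -0.527, -0.0], 0.16)]
top slide_box [([0.508, -0.522, 0.001], 0.85)]
top brush [([0.494, 0.54, 0.002], 0.76)]
```

View pics/side1.png

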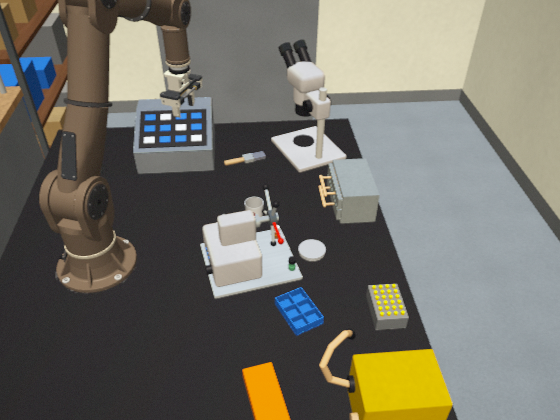

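View pics/top1.png

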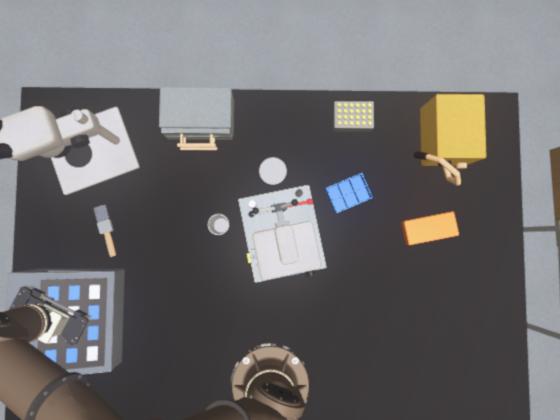

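The side view shows the microtome at about (250,250), with the red spoke near (277,233) pointing right towards −y, slightly below level. The top view has the hub at (280,208) and the red ball at (311,202). The green vial (299,193) stands nearby. I'll push the upper spoke towards +y from above, then push the red one the rest of the way.

```bash
cat > h.py <<'E'
from cell import arm,get_image,search_frame,pinpoint
import numpy as np
from scipy.spatial.transform import Rotation as R
H=np.array([.5605,-.0185,.175]); yaw=np.arctan2(-.0185+.0425,.5605-.467)
M=R.from_euler('z',yaw).as_matrix()
def tip():
    s=arm.observe();T=R.from_rotvec(s["ee_rot"]).as_matrix()
    return s,T,M.T@(s["position"]+T[:,0]*.178-H)*1000
def plan(goal_mm):  # goal fingertip in wheel frame (hub-centred), jaws along axle
    s,T,t=tip()
    best=None
    for sg in(1,-1):
        z=sg*M[:,0];x=np.array([0,0,-1.]);G=np.stack([x,np.cross(z,x),z],1)
        rv=R.from_matrix(T.T@G).as_rotvec(degrees=True)
        if best is None or np.linalg.norm(rv)<np.linalg.norm(best[0]):best=(rv,G)
    rv,G=best
    p=M@np.array(goal_mm)/1000+H-G[:,0]*.178
    print("clock",s["clock"],"tip wheel mm",t.round(1),"turn",rv.round(1),"shift now-axes",(T.T@(p-s["position"])*1000).round(1),"shift goal-axes",(G.T@(p-s["position"])*1000).round(1),"F",s["force"].round(1))
    print("tool axes in wheel frame",(M.T@T).round(2).tolist())
def red():
    for c in("top","side"):
        get_image(c)
        for n in("red_ball","hub"):
            for r in pinpoint(c,n)[:1]:
                v=M.T@(np.array(r["point"])-H)*1000;print(c,n,v.round(1),round(r["p"],2),"deg",np.degrees(np.arctan2(v[1],v[2])).round(1))
E
python3 -c "
from h import *
print(np.degrees(yaw));plan([0,-95,130]);print(arm.observe()['joints'])
# metal/black balls: points near wheel plane from both cameras
import cv2
for c in('top','side'):
    d=get_image(c);z=d['range_z'];v,u=np.nonzero(z>0);zz=z[v,u]
    P=np.stack([(u-d['K'][0,2])/d['K'][0,0]*zz,(v-d['K'][1,2])/d['K'][1,1]*zz,zz],1)@R.from_rotvec(d['rotation']).as_matrix().T+d['origin']
    Q=(P-H)@M*1000;r=np.hypot(Q[:,1],Q[:,2]);m=(abs(Q[:,0])<20)&(r<112)&(r>30)
    a=np.degrees(np.arctan2(Q[m,1],Q[m,2]));h=np.histogram(a,bins=np.arange(-180,181,8));print(c,[(int(b),int(n)) for n,b in zip(h[0],h[1]) if n])
    print(np.median(Q[m,0]))
red()"
```

```text
14.396136847169007
clock 1.2 tip wheel mm [-132.3  632.4   51.7] turn [49.5  0.  -0. ] shift now-axes [ -78.3 -573.2 -467.1] shift goal-axes [ -78.3 -727.4  132.3] F [ 0.3  0.3 -0.6]
tool axes in wheel frame [[0.0, -0.76, 0.65], [0.0, 0.65, 0.76], [-1.0, -0.0, 0.0]]
[-1.21759421  0.43450506  0.02500212  1.5731938  -0.01158834  1.13396605
 -0.07513001]
top [(-172, 3), (-108, 1), (-100, 62), (-92, 8), (-36, 11), (-28, 64), (28, 5), (36, 67), (44, 14), (108, 29), (116, 18)]
-1.0686982078543594
side [(-172, 26), (-164, 41), (-156, 7), (-148, 1), (-108, 3), (-100, 76), (-92, 13), (-84, 1), (-76, 1), (-68, 3), (-44, 10), (-36, 46), (-28, 9), (20, 1), (28, 15), (36, 61), (44, 11), (52, 1), (108, 6), (116, 22)]
1.4359112083215648
top red_ball [ -0.5 -96.3 -12.7] 0.63 deg -97.5
top hub [ 2.1 -0.7 -0.6] 0.71 deg -129.0
side red_ball [ -92.7   -0.2 -173.9] 0.51 deg -179.9
side hub [ 0.5 -1.6 -5.9] 0.94 deg -165.0
```

>>> arm_command:
  motion:
    - [0,-16,-45,-38,9.9,0,0]
    - [0,-16,-51,-29,9.9,0,0]
    - [0,-16,-55,-20,9.9,0,0]
    - [0,-16,-58,-10,9.9,0,0]
    - [0,-16,-59,0,9.9,0,0]
  newtons: 10

```text
clock: 2.22
position: [0.396, 0.2911, 0.4855]
ee_rot: [-0.192, 1.562, 0.193]
force: [0.2, 0.7, 0.7]
width: 0.505
```

```bash
python3 -c "
from h import *
plan([0,-88,130]);print(arm.observe()['width'])"
```

```text
clock 2.225 tip wheel mm [-82.3 340.9 132.5] turn [-0.3  0.  -0. ] shift now-axes [   2.3 -428.3   84.9] shift goal-axes [   2.5 -428.8   82.4] F [0.2 0.7 0.7]
tool axes in wheel frame [[0.0, 0.01, 1.0], [0.0, 1.0, -0.01], [-1.0, 0.0, 0.0]]
0.5051611183870969
```

>>> arm_command:
  motion:
    - [0,0,-55,10,0,0,0]
    - [0,0,-55,10,0,0,0]
    - [0,0,-55,10,0,0,0]
    - [0,0,-55,10,0,0,0]
    - [0,0,-55,10,0,0,0]

```text
clock: 2.85
position: [0.5126, 0.0374, 0.4851]
ee_rot: [-0.197, 1.561, 0.198]
force: [0.1, 0.0, -0.4]
width: 0.008
```

>>> arm_command:
  motion:
    - [0,0,-55,10,0,0,0]
    - [0,0,-55,10,0,0,0]
    - [0,0,-40,10,0,0,0]
    - [0,0,0,10,0,0,0]
    - [0,0,0,0,0,0,0]

```text
clock: 3.48
position: [0.5887, -0.0952, 0.4843]
ee_rot: [-0.197, 1.562, 0.198]
force: [0.4, -0.4, 0.5]
width: 0.006
```

```bash
python3 -c "
from h import *
plan([0,-85,55]);print(arm.observe()['width'])
import cv2
d=get_image('side');cv2.imwrite('pics/s2.png',cv2.resize(d['frame'][150:310,180:340,::-1],None,fx=3.7,fy=3.7,interpolation=2))"
```

```text
clock 3.475 tip wheel mm [  8.2 -81.2 131.3] turn [ 0. -0. -0.] shift now-axes [76.3 -3.7 -8.2] shift goal-axes [76.3 -3.7 -8.2] F [ 0.4 -0.4  0.5]
tool axes in wheel frame [[-0.0, -0.0, 1.0], [0.0, 1.0, 0.0], [-1.0, 0.0, -0.0]]
0.006296734527850271
```

View pics/s2.png

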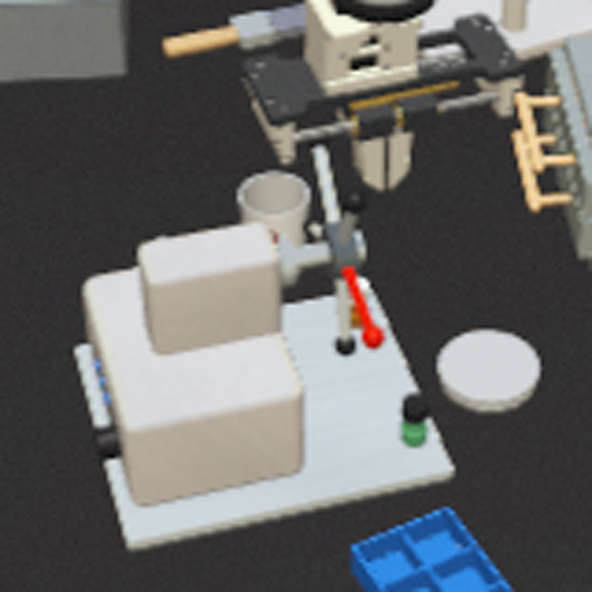

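>>> arm_command:
  motion:
    - [0,26,0,-4,0,0,0]
    - [0,25,0,-4,0,0,0]
    - [0,25,0,0,0,0,0]
    - [0,0,6,0,0,0,0]
    - [0,0,7,0,0,0,0]

```text
clock: 4.15
position: [0.5772, -0.0846, 0.4098]
ee_rot: [-0.198, 1.561, 0.198]
force: [-0.3, -0.4, -0.7]
width: 0.003
```

>>> arm_command:
  motion:
    - [0,0,8,0,0,0,0]
    - [0,0,8,0,0,0,0]
    - [0,0,8,0,0,0,0]
    - [0,0,8,0,0,0,0]
    - [0,0,8,0,0,0,0]

```text
clock: 4.78
position: [0.5671, -0.0464, 0.4087]
ee_rot: [-0.197, 1.562, 0.197]
force: [0.6, -1.6, 0.5]
width: 0.009
```

```bash
python3 -c "
from h import *
plan([0,38,55]);red()
import cv2
d=get_image('side');cv2.imwrite('pics/s3.png',cv2.resize(d['frame'][150:310,180:340,::-1],None,fx=3.7,fy=3.7,interpolation=2))"
```

```text
clock 4.775 tip wheel mm [ -0.5 -28.7  55.7] turn [-0. -0. -0.] shift now-axes [ 0.7 66.7  0.5] shift goal-axes [ 0.7 66.7  0.5] F [ 0.6 -1.6  0.5]
tool axes in wheel frame [[-0.0, 0.0, 1.0], [0.0, 1.0, -0.0], [-1.0, 0.0, -0.0]]
top hub [ 0.9 -5.1  0.1] 0.51 deg -88.9
side red_ball [ -4.8 -92.2  23.9] 0.59 deg -75.5
side hub [-2.6  1.1 -6. ] 0.52 deg 169.8
```

View pics/s3.png

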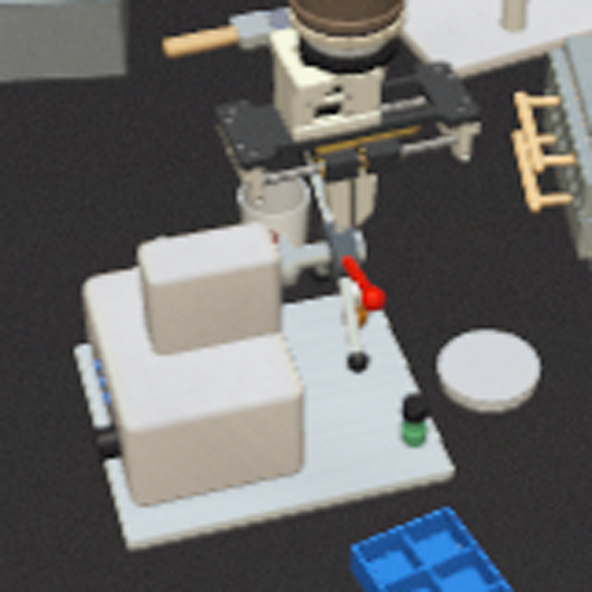

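>>> arm_command:
  motion:
    - [0,0,8,0,0,0,0]
    - [0,0,8,0,0,0,0]
    - [0,0,8,0,0,0,0]
    - [0,0,8,0,0,0,0]
    - [0,0,8,0,0,0,0]

```text
clock: 5.75
position: [0.5571, -0.0077, 0.4087]
ee_rot: [-0.197, 1.562, 0.197]
force: [0.7, -1.2, -0.3]
width: 0.004
```

>>> arm_command:
  motion:
    - [0,0,6,0,0,0,0]
    - [0,0,6,0,0,0,0]
    - [0,0,6,0,0,0,0]
    - [0,0,5,0,0,0,0]
    - [0,0,4,0,0,0,0]

```text
clock: 6.38
position: [0.5505, 0.0182, 0.4087]
ee_rot: [-0.197, 1.562, 0.197]
force: [0.2, -1.6, 0.5]
width: 0.003
```

```bash
python3 -c "
from h import *
plan([0,38,55]);red()"
```

```text
clock 6.375 tip wheel mm [-0.5 38.1 55.7] turn [-0. -0. -0.] shift now-axes [ 0.7 -0.1  0.5] shift goal-axes [ 0.7 -0.1  0.5] F [ 0.2 -1.6  0.5]
tool axes in wheel frame [[-0.0, 0.0, 1.0], [0.0, 1.0, -0.0], [-1.0, 0.0, -0.0]]
top red_ball [ -0.2 -44.3  88.8] 0.6 deg -26.5
side red_ball [ -2.4 -45.3  84.8] 0.57 deg -28.1
side hub [ 1.6  0.5 -4.2] 0.7 deg 172.9
```

>>> arm_command:
  motion:
    - [0,-10,-4,0,0,0,0]
    - [0,-35,0,0,0,0,0]
    - [0,-35,0,0,0,0,0]
    - [0,-2,-40,0,0,0,0]
    - [0,0,-40,0,0,0,0]

```text
clock: 7.3
position: [0.5718, -0.0643, 0.4923]
ee_rot: [-0.198, 1.559, 0.198]
force: [-0.0, 1.2, -0.2]
width: 0.005
```

>>> arm_command:
  motion:
    - [0,0,-40,0,0,0,0]
    - [0,0,0,0,0,0,0]
    - [0,30,0,0,0,0,0]
    - [0,30,0,0,0,0,0]
    - [0,22,0,0,0,0,0]

```text
clock: 7.92
position: [0.5813, -0.1012, 0.4079]
ee_rot: [-0.197, 1.562, 0.198]
force: [-0.9, -0.5, 0.1]
width: 0.006
```

```bash
python3 -c "
from h import *
plan([0,-19.5,55]);red()"
```

```text
clock 7.925 tip wheel mm [ -0.5 -85.1  54.9] turn [ 0.  -0.  -0.1] shift now-axes [-0.  65.8  0.5] shift goal-axes [-0.1 65.8  0.4] F [-0.9 -0.5  0.1]
tool axes in wheel frame [[-0.0, -0.0, 1.0], [0.0, 1.0, 0.0], [-1.0, 0.0, -0.0]]
top red_ball [  1.2 -44.2  85.1] 0.83 deg -27.4
top hub [ 2.5 -2.2  0.8] 0.68 deg -70.0
side red_ball [ -5.5 -41.   85.2] 0.83 deg -25.7
side hub [ 0.5 -1.  -8.3] 0.57 deg -172.8
```

>>> arm_command:
  motion:
    - [0,0,12,0,0,0,0]
    - [0,0,8,0,0,0,0]
    - [0,0,8,0,0,0,0]
    - [0,0,8,0,0,0,0]
    - [0,0,8,0,0,0,0]

```text
clock: 8.85
position: [0.5704, -0.0591, 0.4089]
ee_rot: [-0.197, 1.561, 0.197]
force: [0.9, -1.3, 1.4]
width: 0.008
```

>>> arm_command:
  motion:
    - [0,0,6,0,0,0,0]
    - [0,0,4,0,0,0,0]
    - [0,0,3,0,0,0,0]
    - [0,0,0,0,0,0,0]

```text
clock: 9.35
position: [0.5672, -0.0467, 0.4086]
ee_rot: [-0.197, 1.562, 0.197]
force: [0.7, 0.5, 0.8]
width: 0.006
```

```bash
cat >> h.py <<'E'
def redpix():  # red spoke+ball pixels -> world -> angle about hub axis
    for c in("top","side"):
        d=get_image(c);f=d['frame'].astype(int);z=d['range_z']
        m=(f[...,0]>110)&(f[...,1]<70)&(f[...,2]<70)&(z>0);v,u=np.nonzero(m);zz=z[m]
        P=np.stack([(u-d['K'][0,2])/d['K'][0,0]*zz,(v-d['K'][1,2])/d['K'][1,1]*zz,zz],1)@R.from_rotvec(d['rotation']).as_matrix().T+d['origin']
        Q=(P-H)@M*1000;Q=Q[(abs(Q[:,0])<40)&(np.hypot(Q[:,1],Q[:,2])<125)]
        b=Q[np.hypot(Q[:,1],Q[:,2])>84]
        print(c,len(Q),len(b),b.mean(0).round(1) if len(b) else "", "spoke mid",Q[np.hypot(Q[:,1],Q[:,2])<80].mean(0).round(1))
E
python3 -c "
from h import *
plan([0,-19.5,55]);red();redpix()"
```

```text
clock 9.35 tip wheel mm [ -0.6 -28.9  55.6] turn [-0. -0. -0.] shift now-axes [0.6 9.5 0.5] shift goal-axes [0.6 9.5 0.5] F [0.7 0.5 0.8]
tool axes in wheel frame [[-0.0, 0.0, 1.0], [0.0, 1.0, -0.0], [-1.0, 0.0, -0.0]]
top hub [0.5 2.4 0.7] 0.53 deg 74.0
side red_ball [-2.4 -7.7 97.4] 0.63 deg -4.5
side hub [-1.2 -2.7 -7. ] 0.73 deg -159.0
top 0 0  spoke mid [nan nan nan]
side 4 0  spoke mid [ 1.  -8.3 24.1]h.py:33: RuntimeWarning: Mean of empty slice.
  print(c,len(Q),len(b),b.mean(0).round(1) if len(b) else "", "spoke mid",Q[np.hypot(Q[:,1],Q[:,2])<80].mean(0).round(1))
  ret = um.true_divide(
```

>>> arm_command:
  motion:
    - [0,0,3,0,0,0,0]
    - [0,0,2,0,0,0,0]
    - [0,0,1.5,0,0,0,0]
    - [0,0,0,0,0,0,0]

```text
clock: 10.25
position: [0.5657, -0.0405, 0.4088]
ee_rot: [-0.197, 1.562, 0.197]
force: [-0.1, -0.7, -0.1]
width: 0.008
```

```bash
python3 -c "
from h import *
plan([0,-19.5,55])"
```

```text
clock 10.25 tip wheel mm [ -0.4 -22.6  55.8] turn [ 0.  0. -0.] shift now-axes [0.8 3.1 0.5] shift goal-axes [0.8 3.1 0.5] F [-0.1 -0.7 -0.1]
tool axes in wheel frame [[0.0, -0.0, 1.0], [0.0, 1.0, 0.0], [-1.0, 0.0, 0.0]]
```

>>> arm_command:
  motion:
    - [0,0,-20,0,0,0,0]
    - [0,0,-60,0,0,0,0]
    - [0,0,-60,0,0,0,0]
    - [0,0,-60,0,0,0,0]
    - [0,0,0,0,0,0,0]

```text
clock: 10.88
position: [0.6143, -0.2404, 0.4084]
ee_rot: [-0.194, 1.564, 0.188]
force: [0.0, -0.3, 0.1]
width: 0.005
```

```bash
cat >> h.py <<'E'
from scipy.optimize import least_squares
def wheel():
    # fit hub offset (y,z) and angle: range points in the wheel slab lie on 5 spoke capsules (r5, ball r10)
    Qs=[]
    for c in("top","side"):
        d=get_image(c);z=d['range_z'];v,u=np.nonzero(z>0);zz=z[v,u]
        P=np.stack([(u-d['K'][0,2])/d['K'][0,0]*zz,(v-d['K'][1,2])/d['K'][1,1]*zz,zz],1)@R.from_rotvec(d['rotation']).as_matrix().T+d['origin']
        Q=(P-H)@M*1000;r=np.hypot(Q[:,1],Q[:,2]);Qs.append(Q[(abs(Q[:,0])<18)&(r<115)&(r>30)])
    def res(p,Q):
        X,Y,Z=Q[:,0]-p[0],Q[:,1]-p[1],Q[:,2]-p[2];D=[]
        for k in range(5):
            a=p[3]+k*2*np.pi/5;t=Y*np.sin(a)+Z*np.cos(a);n=Y*np.cos(a)-Z*np.sin(a)
            tc=np.clip(t,0,95);D+= [np.sqrt(X**2+n**2+(t-tc)**2)-5,np.sqrt(X**2+n**2+(t-95)**2)-10]
        D=np.array(D);return D[abs(D).argmin(0),range(len(Q))]
    for nm,Q in(("top",Qs[0]),("side",Qs[1]),("both",np.vstack(Qs))):
        s=min((least_squares(res,[0,0,0,np.radians(a)],args=(Q,),loss="soft_l1",f_scale=2,x_scale=[1,1,1,.02]) for a in(-8,-3,3)),key=lambda s:s.cost)
        print(nm,len(Q),s.x[:3].round(1),"angle mod 72:",np.degrees(s.x[3]).round(2),"med|res|",np.median(abs(s.fun)).round(2))
E
python3 -c "
from h import *
import cv2
plan([0,-19.5,55]);red();redpix();wheel()
d=get_image('side');cv2.imwrite('pics/s4.png',cv2.resize(d['frame'][150:310,180:340,::-1],None,fx=3.7,fy=3.7,interpolation=2))"
```

```text
clock 10.875 tip wheel mm [  -3.3 -228.8   55.4] turn [-0.5 -0.1  0.2] shift now-axes [-2.000e-01  2.088e+02  1.400e+00] shift goal-axes [  0.4 208.8   3. ] F [ 0.  -0.3  0.1]
tool axes in wheel frame [[-0.0, 0.01, 1.0], [-0.0, 1.0, -0.01], [-1.0, -0.0, -0.0]]
top red_ball [ 3.8  0.9 97.8] 0.89 deg 0.5
top hub [ 0.9 -1.2  0.9] 0.97 deg -52.4
side red_ball [ 1.9 -2.9 96.8] 0.81 deg -1.7
side hub [-2.  -0.1 -3.3] 0.84 deg -178.1
top 0 0  spoke mid [nan nan nan]
side 81 33 [ 0.9 -9.4 98.2] spoke mid [ 2.4 -8.5 52.3]
top 295 [-1.1 -1.5  3.5] angle mod 72: -1.57 med|res| 1.3
side 202 [ 2.1 -6.2  4.1] angle mod 72: 0.29 med|res| 1.47
both 497 [ 0.3 -5.3  3.9] angle mod 72: -0.11 med|res| 1.51h.py:33: RuntimeWarning: Mean of empty slice.
  print(c,len(Q),len(b),b.mean(0).round(1) if len(b) else "", "spoke mid",Q[np.hypot(Q[:,1],Q[:,2])<80].mean(0).round(1))
  ret = um.true_divide(
```

View pics/s4.png

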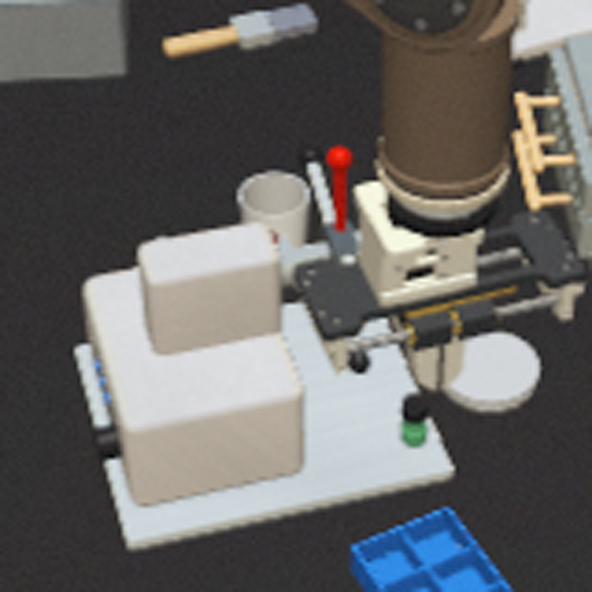

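```bash
cat > m.py <<'E'
from h import *
import cv2
for c in("top","side"):
    d=get_image(c);f=d['frame'].astype(int);z=d['range_z'];K=d['K'];Rc=R.from_rotvec(d['rotation']).as_matrix();o=np.array(d['origin'])
    vv,uu=np.indices(z.shape)
    ray=np.stack([(uu-K[0,2])/K[0,0],(vv-K[1,2])/K[1,1],np.ones(z.shape)],-1)@Rc.T
    Q=((ray*z[...,None]+o)-H)@M*1000
    # turret top: z=+30 plane of hub frame
    t=(abs(Q[...,2]-30)<8)&(Q[...,0]>-170)&(Q[...,0]<-50)&(abs(Q[...,1])<35)&(z>0)
    on=lambda h:(o+ray*((H[2]+h/1000-o[2])/ray[...,2])[...,None]-H)@M*1000  # pixel -> plane at height
    A=on(30)[t];r=cv2.minAreaRect(A[:,:2].astype(np.float32));print(c,"turret",t.sum(),A.mean(0).round(1),"(want -110,0)",np.round(r,1) if 0 else r)
    w=np.clip(f[...,0]-1.0*np.maximum(f[...,1],f[...,2]),0,None)*(f[...,0]>1.8*np.maximum(f[...,1],f[...,2]))
    B=on(95);w=w*((abs(B[...,0])<30)&(abs(B[...,1])<(25 if c=="top" else 14)));B=np.where(np.isfinite(B),B,0)
    print(c,"red on z=95 plane",(w>0).sum(),((B*w[...,None]).sum((0,1))/w.sum()).round(2), "max rgb",f[w>0].max(0) if (w>0).any() else "")
    if c=="top":
        cv2.imwrite('pics/t5.png',cv2.resize(d['frame'][170:290,220:350,::-1],None,fx=5,fy=5,interpolation=0))
E
python3 m.py
```

```text
top turret 639 [-109.8    2.8   30. ] (want -110,0) ((-108.58133697509766, 2.5789432525634766), (50.48501205444336, 109.88709259033203), 87.24528503417969)
top red on z=95 plane 30 [-0.19 -0.91 95.  ] max rgb [240 108 105]
side turret 400 [-108.3   -7.6   30. ] (want -110,0) ((-107.60888671875, -9.004959106445312), (57.51206970214844, 110.08715057373047), 84.71612548828125)
side red on z=95 plane 37 [ 1.99 -2.42 95.  ] max rgb [246  55  42]
```

View pics/t5.png

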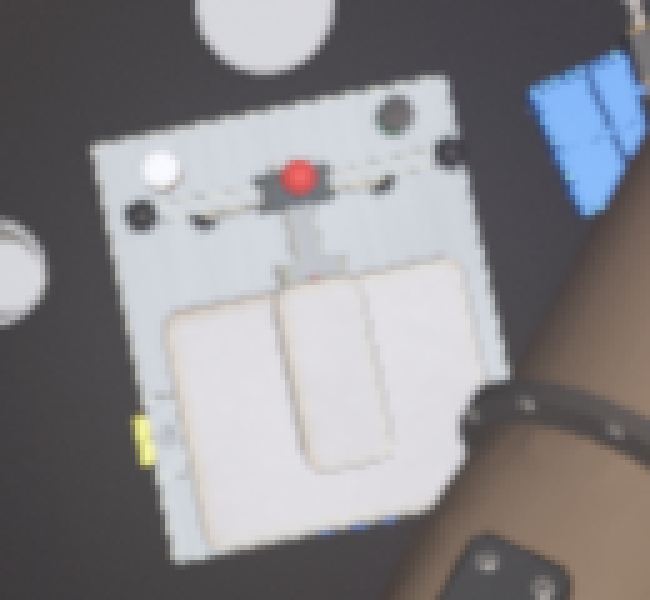

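```bash
cat > n.py <<'E'
from h import *
M=R.from_euler('z',11.65,degrees=True).as_matrix()
acc=[]
for i in range(4):
    d=get_image("top");f=d['frame'].astype(int);K=d['K'];Rc=R.from_rotvec(d['rotation']).as_matrix();o=np.array(d['origin'])
    vv,uu=np.indices(f.shape[:2]);ray=np.stack([(uu-K[0,2])/K[0,0],(vv-K[1,2])/K[1,1],np.ones(uu.shape)],-1)@Rc.T
    on=lambda h:(o+ray*((H[2]+h/1000-o[2])/ray[...,2])[...,None]-H)@M*1000
    r=[]
    def cen(h,x,y,w,rad):
        B=on(h);m=w*(np.hypot(B[...,0]-x,B[...,1]-y)<rad);return ((B*m[...,None]).sum((0,1))/m.sum())[:2]
    redw=np.clip(f[...,0]-np.maximum(f[...,1],f[...,2])-20,0,None)
    dark=np.clip(130-f.max(-1),0,None)
    r+=list(cen(95,0,-2,redw,20))
    for y in(88,-92): r+=list(cen(29,0,y,dark,14))
    B=on(30);w=np.clip(f.min(-1)-0,0,None)
    acc.append(r)
a=np.mean(acc,0);print("red",a[:2].round(2),"outer +y",a[2:4].round(2),"-y",a[4:].round(2),"mid",((a[2:4]+a[4:])/2).round(2),"half span",(a[3]-a[5])/2,"angle",np.degrees((a[1]-(a[3]+a[5])/2)/66).round(2),"std",np.std(acc,0).round(2))
# half-span dir gives yaw error; turret axis line
d=get_image("top");z=d['range_z'];B=on(30);Q=((ray*z[...,None]+o)-H)@M*1000
t=(abs(Q[...,2]-30)<8)&(Q[...,0]>-150)&(Q[...,0]<-65)&(abs(Q[...,1]-0)<35)&(z>0)
A=B[t];print("turret y centre",A[:,1].mean().round(2),"slope",np.polyfit(*[np.array(q) for q in zip(*[(x,A[abs(A[:,0]-x)<4,1].mean()) for x in range(-145,-68,8)])],1).round(3))
E
python3 n.py
```

```text
red [ 0.39 -1.02] outer +y [ 0.76 89.59] -y [  1.22 -95.82] mid [ 0.99 -3.12] half span 92.70815877772674 angle 1.82 std [0.   0.   0.01 0.01 0.   0.01]
turret y centre -2.31 slope [ 0.003 -1.967]
```

```bash
python3 -c "
from h import *
s=arm.observe();print(s['clock'],s['force'],abs(s['dq']).max())
for n in('amber_vial','green_vial','petri_dish','cassette_tray','beaker'):
    get_image('top');print(n,[(np.round(r['point'],3).tolist(),round(r['p'],2)) for r in pinpoint('top',n)[:1]])
print(arm.sign_off())"
```

```text
11.775 [ 0.07550067 -0.88758894  0.18834157] 0.0015859146262154628
amber_vial [([0.587, 0.061, 0.014], 0.48)]
green_vial [([0.624, -0.088, 0.016], 0.43)]
petri_dish [([0.694, -0.005, 0.001], 0.55)]
cassette_tray [([0.624, -0.258, -0.005], 0.95)]
beaker [([0.514, 0.164, -0.0], 0.83)]
the job is handed in; nothing more can be done
None
```

The red spoke now points straight up, to within about 1–2 degrees, and I have handed the job in.

With the fingers closed, I pushed the upper black-ball spoke towards the microtome's +y side, which brought the red spoke from about -98° to -27°. I then went back over the top and pushed the red spoke itself upright at a slow pace. The wheel stayed where I left it and the gripper was moved clear. The work took about 12 s of the 54 s allowed, and the forces read after each move stayed at a couple of newtons or less.

**Final angle:** the checks disagree slightly. None of them shows the spoke more than 2° off.

| Check | Angle |
|---|---|
| Top camera: red ball against the turret axis | about +0.7° |
| Top camera: red ball against the two neighbouring balls | +1.8° |
| Top camera: trained networks | about +1.3° |
| Side camera: trained networks | about -1.7° |
| Fit to the depth readings from both cameras | -0.1° |
| Position of the fingertip at last contact | about -0.7° |

**Other things on the bench:** the vials, petri dish, tray and beaker were found within a few millimetres of their starting positions. I did not measure the slide box and brush again at the end; the arm did not go near the slide box or come down by the brush.

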